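# Drive the stuck pivot pin out of a tensioner fork

### The arm

A 7-joint arm with a two-finger parallel gripper is mounted at the origin on the work surface. World frame = base frame: x ahead of the robot, y to its left, z up, the work surface at z = 0. Lengths are in m, angles in rad, forces in N, time in s.
With the tool pointing down it reaches from about 0.4 to 0.85 m from the base axis. Payload 10.4 kg.
Tool frame: the origin (TCP) lies between the finger pads; the fingertips stand 19 mm ahead of it and the grasp point (between the pads) is the TCP; z points along the fingers, x is the direction in which the jaws open and shut, and the axes are right-handed (so a half turn about z gives the same grasp; the last joint's range is limited). The gripper opens to 87 mm and grips with 3 to 60 N. Pads are 19 mm wide; open, the fingers measure 117 mm over their backs; the gripper's body (75 mm by 190 mm) begins 51 mm behind the grasp point.
Start: joints at [-1.183, 0.332, -0.065, 1.46, 0.022, 1.35, -0.088], TCP at [0.25, 0.573, 0.242] pointing down, gripper open.
Joint ranges: [-2.6, 2.6], [-0.5, 2.12], [-1.47, 1.34], [0.16, 2.42], [-1.27, 4.41], [0.06, 2.06], [-2.6, 2.6]. Speed limits (rad/s): [2.22, 2.22, 2.79, 2.79, 3.14, 3.14, 3.14].

### API

Orientations are given as a unit quaternion [x, y, z, w].
In Python, from bench import * gives the robot as it stands.
- The arm moves only by the tool step_arm, never from a script. Its argument "commands" is a list of rows, each a list of 6 numbers: the shift along the tool's x, y, z in m, then the turn, a rotation vector about the tool's x, y, z in rad. In form: [[tx, ty, tz, rx, ry, rz], ...]. A call has 1 to 12 rows; each row shifts and turns the commanded pose from where the row before left it, along the tool's axes as they then stand; what a row does not reach is not made up. A row lasts 1/10 s, in which the tool goes at most 50 mm and 8.59 degrees, less where a joint would pass 70% of its speed; a pose out of reach is approached as far as the arm can. A call with a gripper value outside its range is refused whole. "gripper" is the opening, from 0 (shut) to 1 (fully open), set as the call begins (left out, the last holds). The fingers move at their own pace and stop on an object; "grip_force" is the grip in N (left out, the last holds). Time passes only in rows, so rows that do not move let the fingers close. It gives the time, the measured TCP pose, the force and the opening at its end, in the units of the state.
- read_state(): the state, without advancing time (a new reading comes with each control period).
- camera(name): name is "scene" or "top"; returns the picture (420x560x3 uint8, red, green, blue); there is no depth.
- get_calibration(name): a dict with "fx", "fy", "cx", "cy" (pixels), "R" (3x3) and "t" (3): a world point X has camera coordinates R X + t. Camera axes: x right, y down, z forward; pixel columns grow to the right and rows downward; lengths in m; the calibration is good to about 2 mm. A picture is of the moment at which its call begins. get_calibration takes no time and is no camera call.
- close_job(): hands the job in, once; it reports no verdict.
The state is a dict: "time": time; "joint_positions": joint angles; "joint_vel": joint speeds; "joint_torque": joint torques, N m; "ee_pos": TCP position; "eef_rot": TCP orientation; "ft_force": force on the tool from outside, world axes, zero at the start; "torque": the same for the moment, N m; "width": finger opening in m.
Only numpy, scipy, OpenCV 4.12 (cv2) and the standard library are available. Lean on these libraries where they do the work, as an engineer would, in place of code of your own. Each camera call takes 0.05 s, during which the arm holds its last target. There are 200 camera calls.

### The job

The pivot pin of the conveyor tensioner joint is stuck. Take the drift punch (plain round handle, straight nose) out of the tool rack, set its nose on the pin's flush top end and drive the pin downwards with it until the punch's round guard comes down on the fork. Let go and leave the punch standing in the bore to keep the parts in line; do not push the pin with the gripper, and leave the other two tools in the rack.

Things in the scene. Friction and masses are not known exactly. Their poses are not given: they have to be found in the camera images.
- punch_grip (a point): Drift punch, loose, 0.2-0.4 kg, hanging upright in the tool rack: steel nose 12 mm in diameter, 45 mm long; above it a black round guard 44 mm in diameter, 8 mm thick; above that a plain round flat-topped steel handle 24 mm in diameter, 60 mm high. Point: on the axis, mid-handle: 30 mm below the top, 30 mm above the guard's upper face, 38 mm above its underside, 83 mm above the nose's end. z up.
- rack: Fixed grey tool rack: a plate 80 mm (x) by 280 mm (y), its top 60 mm above the bench, with three 31 mm holes in a row along its y, 90 mm apart, the middle one at its centre. The three tools (punch, awl, key), in any order, hang in the holes by their guards; lift one straight up 50 mm to clear the plate, 100 mm to clear the other tools. Origin: under the middle hole at bench height.
- mouth (a point): Centre of the bore's mouth in the top of the aluminium fork, 113 mm above the bench. The fork is fixed, lying on two dark blocks, a rod's eye between its two lugs; flat top 80 (x) by 66 mm (y), nothing higher within 100 mm. The upright bore is 29 mm wide with a 5 mm countersink at the mouth, and goes through all 48 mm of fork and eye. x points along the rod, z up.
- pin: The stuck steel pin, 28 mm in diameter, 48 mm long, upright in the bore, with a wider head under the fork, so it leaves only downwards. Origin: centre of its top end, at first 0 to 6 mm below the mouth; z up. It slides down against about 9 N of friction (10-12 N when pushed at 50-150 mm/s) and stays where left; its travel ends 50 mm below the mouth, 5 mm beyond the reach of the punch's nose.
- awl_ball (a point): Bystander in the rack: an awl with the same guard, a thin stem and a black ball of 38 mm diameter on top. Point: the ball's centre, 27 mm above the guard; the ball's top is 115 mm above the bench.
- key_bar (a point): Bystander in the rack: a square socket key with the same guard, a 16 mm stem and a steel bar handle 56 by 15 by 15 mm across the top. Point: the bar's centre, 35 mm above the guard; its top is 111 mm above the bench.
Not all that is in view belongs to the job. What is shaped like the part that bears punch_grip but green, pink or yellow is not meant.

How it is judged:
On the way, in this order (a step that is already met when the one before it is completed fails the run):
1. the punch is lifted clear of the rack (height (world z) of punch_grip above 0.17 m), for 0.1 s.
2. the punch is driving the pin down: it presses on it and the pin is more than 12 mm below the mouth (contact force between punch and pin above 2 N and z of pin in the frame of mouth below -0.012 m), for 0.1 s.
At the end, for the whole second after the job is handed in: The pin's top end is at least 34 mm below the bore's mouth, and the released punch stands at rest in the bore: its guard within about 12 mm of the fork, the middle of its handle within 25 mm of the bore's axis sideways, leaning less than 20 degrees (z of pin in the frame of mouth below -0.034 m and z of punch_grip in the frame of mouth below 0.05 m and horizontal distance between punch_grip and mouth below 0.025 m and angle between punch_grip's own z axis and vertical below 0.35 rad and linear speed of punch below 0.02 m/s); the robot touches nothing.
It fails at once if the robot pushes the pin itself (contact force between any of the fingers, the arm and pin above 1 N).
It fails at once if another tool of the rack is disturbed by more than 40 mm (distance of any of awl_ball, key_bar from where it was at the start of the episode above 0.04 m).
It also fails if it takes over 45 s, if anything falls off the work surface, if the arm or the gripper's body presses on something with over 40 N, if the wrist force passes 120 N, or if a joint passes its speed limit or range.

## Working session

There is one attempt and no reset: what is moved stays moved. The work goes in short steps, Python scripts to look and compute and a tool call to move; the robot and the scene stay as the last step left them, time stands still between calls to the robot, and variables do not carry over. Pictures are saved under pics/ and viewed, on a budget of 10 in all, crops included, one or two more only if the job needs it, and the job is handed in when it is done.

Besides the shell and the picture viewer there is one more tool, called after "Emit:" as name([rows], argument=value, ...), one row to a line, values as JSON. step_arm: Moves the arm, as the interface text tells. Its arguments: {"type":"object","properties":{"commands":{"type":"array","items":{"type":"array","items":{"type":"number"}}},"gripper":{"type":"number"},"grip_force":{"type":"number"}},"required":["commands"]}

```bash
mkdir -p pics; python3 - <<'E'
from bench import *
import cv2
for n in("scene","top"):
    im=camera(n); cv2.imwrite(f"pics/{n}0.png",im[...,::-1]); 
    c=get_calibration(n); print(n,c)
s=read_state(); print(s["ee_pos"],s["eef_rot"],s["time"],s["width"],s["ft_force"])
E
```

```text
scene {'fx': 505.0293571200076, 'fy': 505.0293571200076, 'cx': 287.1698625126263, 'cy': 208.9818408265537, 'R': array([[ 0.59524099,  0.80349463, -0.00919468],
       [ 0.65619345, -0.49265879, -0.57157456],
       [-0.46378693,  0.33419112, -0.82049862]]), 't': array([-0.26747945, -0.34267868,  1.48363862])}
top {'fx': 390.26463385291476, 'fy': 390.26463385291476, 'cx': 282.27529710957344, 'cy': 206.9036932854257, 'R': array([[ 0.0086804 , -0.99937421,  0.03429062],
       [-0.99451841, -0.01220144, -0.10384725],
       [ 0.10420066, -0.03320121, -0.99400196]]), 't': array([-0.1031547 ,  0.58484473,  0.95108302])}
[0.24946427 0.57270688 0.24084766] [ 8.36458101e-01  5.48030512e-01 -5.14932514e-04  3.70938304e-04] 0.1 0.08697429515500366 [0.28440783 0.24700891 0.50458249]
```

View pics/scene0.png

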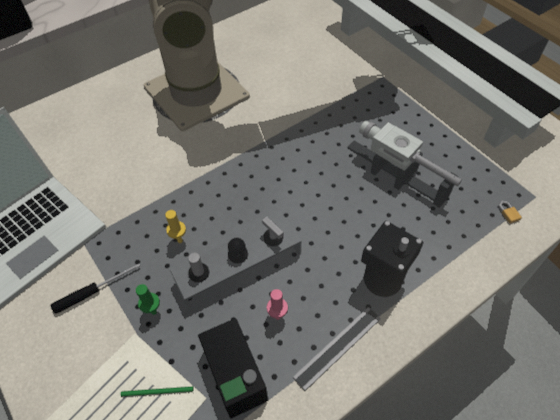

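View pics/top0.png

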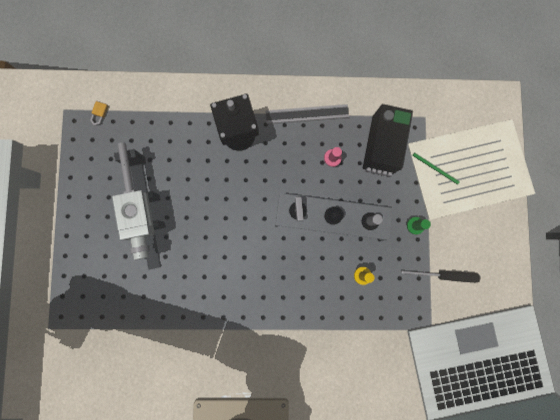

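Scene view: the key is at (272,229), the awl's ball at (237,250) and the plain round handle at (197,262). Green (147,297), yellow (175,222) and pink (277,300) are decoys. The steel one in the rack, at (377,219) in the top view, fits the punch. I'll confirm it in an enlarged crop, with the fork alongside.

```bash
cat > h.py <<'E'
import numpy as np,cv2
from bench import *
def ray(n,u,v,z):
    c=get_calibration(n);R=np.array(c["R"]);t=np.array(c["t"])
    d=R.T@np.array([(u-c["cx"])/c["fx"],(v-c["cy"])/c["fy"],1]);o=-R.T@t
    return (o+d*(z-o[2])/d[2]).round(4)
def px(n,X):
    c=get_calibration(n);p=np.array(c["R"])@X+c["t"]
    return (p[0]/p[2]*c["fx"]+c["cx"],p[1]/p[2]*c["fy"]+c["cy"])
E
python3 - <<'E'
import cv2,numpy as np
s=cv2.imread("pics/scene0.png");t=cv2.imread("pics/top0.png")
def c(im,u,v,k=5,w=76,h=56):
    return cv2.resize(im[v:v+h,u:u+w],(400,295),interpolation=cv2.INTER_CUBIC)
# scale 400/76=5.26
o=np.vstack([np.hstack([c(s,165,230),c(s,360,115)]),np.hstack([c(t,335,190),c(t,95,182)])])
cv2.imwrite("pics/crop1.png",o)
E
```

```text
(no output)
```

View pics/crop1.png

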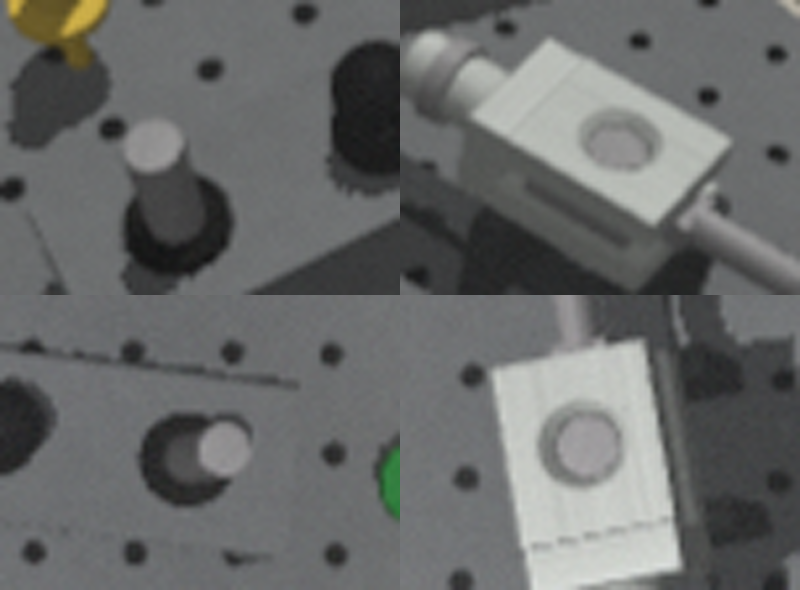

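The crop shows a plain round, flat-topped steel handle with a black guard, so this is the punch. Its top is at scene (194,258) and top (377,219). The bore mouth, with the pin slightly sunk, is at scene (401,141) and top (129,210).

```bash
python3 - <<'E'
from h import *
o=-.4
for nm,z,s,t in(("punchtop",.128,(194.3,257.7),(377.6,219.1)),("mouth",.113,(401.8,141.6),(129.4,210.1)),
 ("guard",.068,None,(335+185/5.263,190+164/5.263)),("key",.111,(272,229),(299,209)),("awl",.096,(237,250),(335,215))):
    print(nm,s and ray("scene",s[0]+o,s[1]+o,z),ray("top",t[0]+o,t[1]+o,z))
# fork corners top
for x,y in((492,375),(640,340),(682,570),(532,590)): print("c",ray("top",95+(x-400)/5.263+o,182+(y-295)/5.263+o,.113))
st=read_state()
from scipy.spatial.transform import Rotation as R
print(R.from_quat(st["eef_rot"]).as_matrix().round(3))
E
```

```text
punchtop [ 0.551  -0.3083  0.128 ] [ 0.5514 -0.311   0.128 ]
mouth [0.5654 0.2573 0.113 ] [0.5667 0.2551 0.113 ]
guard None [ 0.5508 -0.3094  0.068 ]
key [ 0.58   -0.1368  0.111 ] [ 0.5741 -0.1323  0.111 ]
awl [ 0.5703 -0.2214  0.096 ] [ 0.5625 -0.2187  0.096 ]
c [0.5958 0.2947 0.113 ]
c [0.612  0.2319 0.113 ]
c [0.5122 0.2094 0.113 ]
c [0.503  0.2728 0.113 ]
[[ 0.399  0.917 -0.   ]
 [ 0.917 -0.399 -0.001]
 [-0.001  0.    -1.   ]]
```

Emit:
step_arm([
  [-0.002,0.049,0,0,0,0.079],
  [-0.002,0.049,0,0,0,0.079],
  [-0.002,0.049,0,0,0,0.079],
  [-0.002,0.049,0,0,0,0.079],
  [-0.002,0.049,0,0,0,0.079],
  [-0.002,0.049,0,0,0,0.079],
  [-0.002,0.049,0,0,0,0.079],
  [-0.002,0.049,0,0,0,0.079],
  [-0.002,0.049,0,0,0,0.079],
  [-0.002,0.049,0,0,0,0.079],
  [-0.002,0.049,0,0,0,0.079],
  [-0.002,0.049,0,0,0,0.079],
], gripper=1)

```text
time: 1.3
ee_pos: [0.6084, 0.132, 0.2411]
eef_rot: [0.995, 0.104, -0.0, 0.0]
ft_force: [0.5, 0.6, -0.8]
width: 0.0871
```

Emit:
step_arm([
  [-0.001,0.049,0,0,0,0.079],
  [-0.001,0.049,0,0,0,0.079],
  [-0.001,0.049,0,0,0,0.079],
  [-0.001,0.049,0,0,0,0.079],
  [-0.001,0.049,0,0,0,0.079],
  [-0.001,0.049,0,0,0,0.079],
  [-0.001,0.049,0,0,0,0.079],
  [-0.001,0.049,0,0,0,0.079],
  [-0.001,0.035,0,0,0,0.05],
  [0,0,0,0,0,0],
])

```text
time: 2.3
ee_pos: [0.5564, -0.2882, 0.2416]
eef_rot: [0.971, -0.238, -0.0, 0.001]
ft_force: [-0.8, 1.0, -0.0]
width: 0.0871
```

```bash
cat >> h.py <<'E'
from scipy.spatial.transform import Rotation as R
def delta(T):
    s=read_state();M=R.from_quat(s["eef_rot"]).as_matrix();p=s["ee_pos"]
    print("t",round(s["time"],2),"ee",p.round(4),"w",round(s["width"],4),"F",s["ft_force"].round(1),"az",np.degrees(np.arctan2(M[1,0],M[0,0])).round(1),"zt",M[:,2].round(4),"joints",np.round(s["joint_positions"],2))
    print("tool delta to",T,(M.T@(np.array(T)-p)).round(4))
E
python3 -c "
from h import *
delta([.5512,-.3097,.098])
cv2.imwrite('pics/s1.png',camera('scene')[180:320,130:320][:,:,::-1].repeat(4,0).repeat(4,1))"
```

```text
t 2.3 ee [ 0.5564 -0.2882  0.2416] w 0.0871 F [-0.8  1.  -0. ] az -27.5 zt [-0.0013 -0.0024 -1.    ] joints [-0.08  0.38  0.64  1.49 -0.22  1.35  0.09]
tool delta to [0.5512, -0.3097, 0.098] [0.0053 0.0211 0.1437]
```

Emit:
step_arm([
  [0.005,0.021,0,0,0,0],
  [0,0,0.04,0,0,0],
  [0,0,0.04,0,0,0],
  [0,0,0.03,0,0,0],
  [0,0,0,0,0,0],
  [0,0,0,0,0,0],
])

```text
time: 2.95
ee_pos: [0.5558, -0.3019, 0.132]
eef_rot: [0.973, -0.232, -0.0, -0.0]
ft_force: [0.5, 0.9, 0.4]
width: 0.0872
```

```bash
python3 -c "
from h import *
delta([.5512,-.3097,.098])
a=cv2.resize(camera('scene')[190:310,130:290],(800,600),interpolation=cv2.INTER_CUBIC)
cv2.imwrite('pics/s2.png',a[:,:,::-1])"
```

```text
t 2.95 ee [ 0.5558 -0.3019  0.132 ] w 0.0872 F [0.5 0.9 0.4] az -26.8 zt [-2.e-04  4.e-04 -1.e+00] joints [-0.03  0.48  0.6   1.6  -0.29  1.16  0.17]
tool delta to [0.5512, -0.3097, 0.098] [-0.0006  0.009   0.034 ]
```

View pics/s2.png

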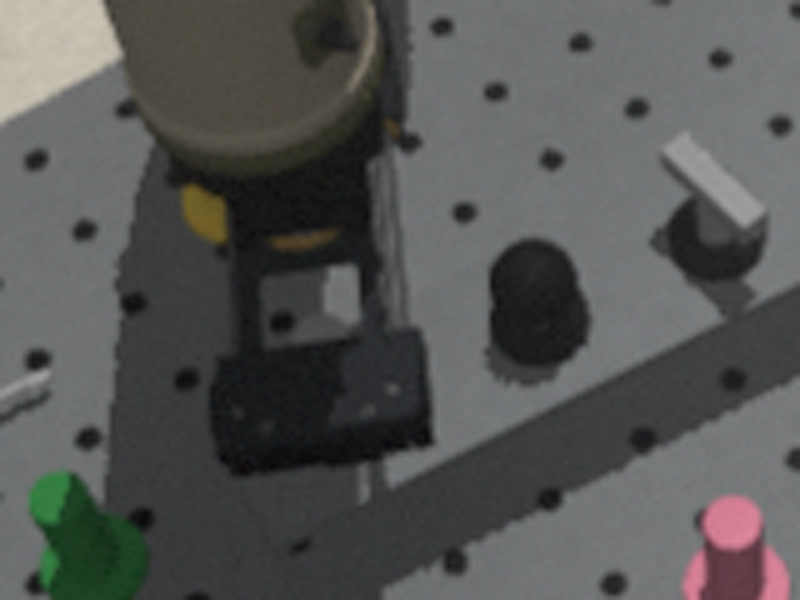

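The jaws straddle the handle around picture (300,300), clear of the awl's ball at (535,280) and of the decoys. I'll correct the last 9 mm, go down and grip.

Emit:
step_arm([
  [-0.001,0.009,0,0,0,0],
  [0,0,0.017,0,0,0],
  [0,0,0.017,0,0,0],
  [0,0,0,0,0,0],
  [0,0,0,0,0,0],
])

```text
time: 3.5
ee_pos: [0.5501, -0.3105, 0.0977]
eef_rot: [0.973, -0.233, -0.0, -0.0]
ft_force: [0.5, -0.3, -0.3]
width: 0.0873
```

Emit:
step_arm([
  [0,0,0,0,0,0],
  [0,0,0,0,0,0],
  [0,0,0,0,0,0],
  [0,0,0,0,0,0],
  [0,0,0,0,0,0],
  [0,0,0,0,0,0],
  [0,0,0,0,0,0],
  [0,0,0,0,0,0],
], gripper=0, grip_force=45)

```text
time: 4.3
ee_pos: [0.5501, -0.3104, 0.0975]
eef_rot: [0.973, -0.233, -0.0, -0.0]
ft_force: [-0.4, -0.4, 0.1]
width: 0.0311
```

Emit:
step_arm([
  [0,0,0,0,0,0],
  [0,0,0,0,0,0],
  [0,0,0,0,0,0],
  [0,0,0,0,0,0],
])

```text
time: 4.7
ee_pos: [0.5503, -0.3105, 0.0975]
eef_rot: [0.973, -0.233, 0.0, -0.0]
ft_force: [0.3, -1.2, 0.2]
width: 0.0232
```

Emit:
step_arm([
  [0,0,-0.02,0,0,0],
  [0,0,-0.03,0,0,0],
  [0,0,-0.035,0,0,0],
  [0,0,-0.035,0,0,0],
  [0,0,-0.025,0,0,0],
  [0,0,0,0,0,0],
  [0,0,0,0,0,0],
])

```text
time: 5.4
ee_pos: [0.5499, -0.3103, 0.2419]
eef_rot: [0.973, -0.233, -0.0, -0.0]
ft_force: [-0.0, 0.3, -2.4]
width: 0.0234
```

```bash
python3 -c "
from h import *
delta([.566,.256,.24])
a=cv2.resize(camera('scene')[150:300,130:330],(800,600),interpolation=cv2.INTER_CUBIC)
cv2.imwrite('pics/s3.png',a[:,:,::-1])"
```

```text
t 5.4 ee [ 0.5499 -0.3103  0.2419] w 0.0234 F [-0.   0.3 -2.4] az -26.9 zt [-4.e-04  5.e-04 -1.e+00] joints [-0.04  0.39  0.64  1.47 -0.24  1.36  0.14]
tool delta to [0.566, 0.256, 0.24] [-0.2421 -0.5122  0.0022]
```

View pics/s3.png

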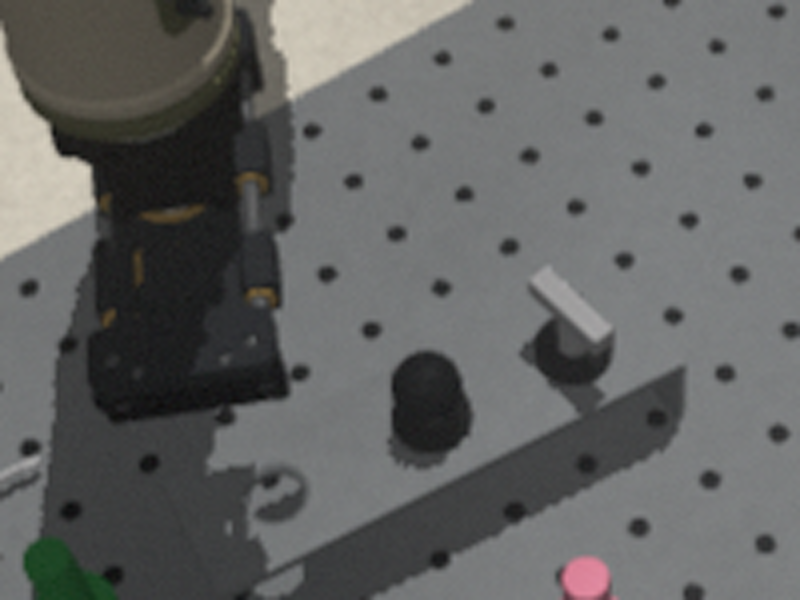

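The punch's hole in the rack is empty (275,490), the awl and key are undisturbed, and the jaws hold at 23.4 mm. I'll carry it over to the fork.

Emit:
step_arm([
  [0,-0.03,0,0,0,-0.048],
  [0,-0.045,0,0,0,-0.072],
  [0,-0.045,0,0,0,-0.072],
  [0,-0.045,0,0,0,-0.072],
  [0,-0.045,0,0,0,-0.072],
  [0,-0.045,0,0,0,-0.072],
  [0,-0.045,0,0,0,-0.072],
  [0,-0.045,0,0,0,-0.072],
  [0,-0.045,0,0,0,-0.072],
  [0,-0.045,0,0,0,-0.072],
  [0,-0.045,0,0,0,-0.072],
  [0,-0.03,0,0,0,-0.048],
])

```text
time: 6.65
ee_pos: [0.596, 0.1873, 0.2402]
eef_rot: [0.984, 0.175, -0.002, -0.0]
ft_force: [0.0, 0.5, -2.6]
width: 0.023
```

Emit:
step_arm([
  [0,-0.03,0,0,0,-0.048],
  [0,-0.02,0,0,0,-0.048],
  [0,0,0,0,0,0],
  [0,0,0,0,0,0],
  [0,0,0,0,0,0],
])

```text
time: 7.15
ee_pos: [0.5806, 0.2282, 0.2421]
eef_rot: [0.976, 0.218, -0.0, 0.0]
ft_force: [0.1, -0.5, -1.7]
width: 0.0233
```

```bash
python3 -c "
from h import *
delta([.566,.256,.22])"
```

```text
t 7.15 ee [0.5806 0.2282 0.2421] w 0.0233 F [ 0.1 -0.5 -1.7] az 25.2 zt [-4.0e-04 -1.1e-03 -1.0e+00] joints [-0.66  0.33  0.27  1.48 -0.09  1.35  0.06]
tool delta to [0.566, 0.256, 0.22] [-0.0014 -0.0314  0.0221]
```

Emit:
step_arm([
  [-0.001,-0.031,0,0,0,0],
  [0,0,0.02,0,0,0],
  [0,0,0.012,0,0,0],
  [0,0,0,0,0,0],
  [0,0,0,0,0,0],
  [0,0,0,0,0,0],
])

```text
time: 7.75
ee_pos: [0.5668, 0.2568, 0.2114]
eef_rot: [0.976, 0.218, 0.001, -0.0]
ft_force: [0.0, -0.3, -2.0]
width: 0.0234
```

```bash
python3 -c "
from h import *
delta([.566,.256,.196])
s=camera('scene')[80:200,340:480];t=camera('top')[150:270,70:210]
a=np.hstack([cv2.resize(x,(400,343),interpolation=cv2.INTER_CUBIC) for x in(s,t)])
cv2.imwrite('pics/s4.png',a[:,:,::-1])
for z in(.127,.113):
  for n,o in(('scene',(340,80)),('top',(70,150))): print(n,z,[(np.array(px(n,p))-o)*2.857 for p in (np.array([.566,.256,z]),)])
"
```

```text
t 7.75 ee [0.5668 0.2568 0.2114] w 0.0234 F [ 0.  -0.3 -2. ] az 25.2 zt [ 1.1e-03  4.0e-04 -1.0e+00] joints [-0.7   0.34  0.26  1.53 -0.09  1.28  0.01]
tool delta to [0.566, 0.256, 0.196] [-0.0011  0.0004  0.0154]
scene 0.127 [array([177.78319691, 164.53651409])]
top 0.127 [array([160.98900538, 169.7518927 ])]
scene 0.113 [array([174.82575297, 175.97733778])]
top 0.113 [array([167.35856866, 171.46250786])]
```

View pics/s4.png

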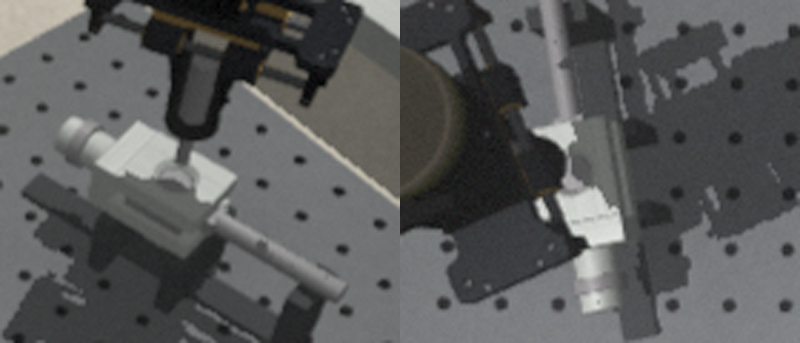

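The nose hangs just above the mouth, at scene crop (185,162). I expected about (178,164), so I'll enlarge to check the offset.

```bash
python3 -c "
from h import *
im=camera('scene')[95:155,370:450];k=10
a=cv2.resize(im,(800,600),interpolation=cv2.INTER_CUBIC)[:,:,::-1].copy()
for dz in(-.083,-.038,.0):
  p=(np.array(px('scene',np.array([.5668,.2568,.2114+dz])))-(370,95)+.5)*k; print(dz,p)
print((np.array(px('scene',np.array([.566,.256,.113])))-(370,95)+.5)*k)
cv2.imwrite('pics/s5.png',a)
"
```

```text
-0.083 [333.12226099 427.34805467]
-0.038 [367.99988503 293.02934071]
0.0 [399.22218447 172.78780409]
[316.92073143 470.9514798 ]
```

View pics/s5.png

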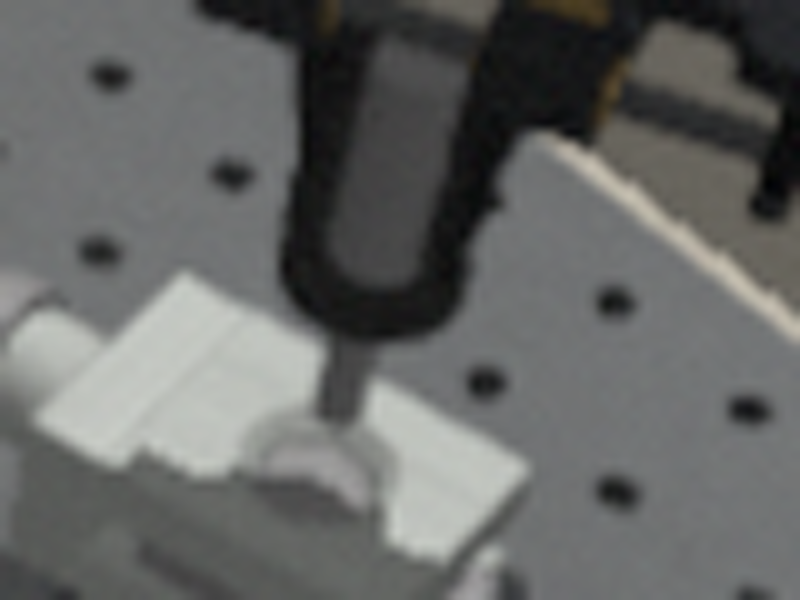

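The nose tip is at (340,415) against a predicted (333,427). The mouth centre is at (319,465) against (317,471). They agree to within about 2 mm, well inside the bore's 8 mm slack. I'll drive down.

Emit:
step_arm([
  [0,0,0.005,0,0,0],
  [0,0,0.005,0,0,0],
  [0,0,0.005,0,0,0],
  [0,0,0.005,0,0,0],
  [0,0,0.005,0,0,0],
  [0,0,0.005,0,0,0],
])

```text
time: 8.5
ee_pos: [0.566, 0.2575, 0.1808]
eef_rot: [0.976, 0.219, 0.0, -0.0]
ft_force: [-2.5, -0.9, 4.2]
width: 0.0231
```

Emit:
step_arm([
  [0,0,0.005,0,0,0],
  [0,0,0.005,0,0,0],
  [0,0,0.005,0,0,0],
  [0,0,0.005,0,0,0],
])

```text
time: 8.9
ee_pos: [0.566, 0.2575, 0.1608]
eef_rot: [0.976, 0.219, 0.0, -0.0]
ft_force: [-3.0, -1.7, 5.3]
width: 0.0234
```

```bash
python3 -c "
from h import *
delta([.566,.256,.151])"
```

```text
t 8.9 ee [0.566  0.2575 0.1608] w 0.0234 F [-3.  -1.7  5.3] az 25.3 zt [ 1.e-04  3.e-04 -1.e+00] joints [-0.7   0.38  0.25  1.59 -0.1   1.19  0.01]
tool delta to [0.566, 0.256, 0.151] [-0.0007  0.0014  0.0098]
```

Emit:
step_arm([
  [0,0,0.004,0,0,0],
  [0,0,0.003,0,0,0],
  [0,0,0.002,0,0,0],
  [0,0,0.001,0,0,0],
])

```text
time: 9.3
ee_pos: [0.566, 0.2576, 0.1505]
eef_rot: [0.976, 0.219, -0.0, -0.0]
ft_force: [-2.6, -1.4, 10.6]
width: 0.0231
```

```bash
python3 -c "
from h import *
delta([.566,.256,.151])
a=cv2.resize(camera('scene')[95:155,370:450],(800,600),interpolation=cv2.INTER_CUBIC)
cv2.imwrite('pics/s6.png',a[:,:,::-1])"
```

```text
t 9.3 ee [0.566  0.2576 0.1505] w 0.0231 F [-2.6 -1.4 10.6] az 25.3 zt [-1.e-04  1.e-04 -1.e+00] joints [-0.69  0.39  0.25  1.6  -0.1   1.17  0.02]
tool delta to [0.566, 0.256, 0.151] [-0.0007  0.0014 -0.0005]
```

View pics/s6.png

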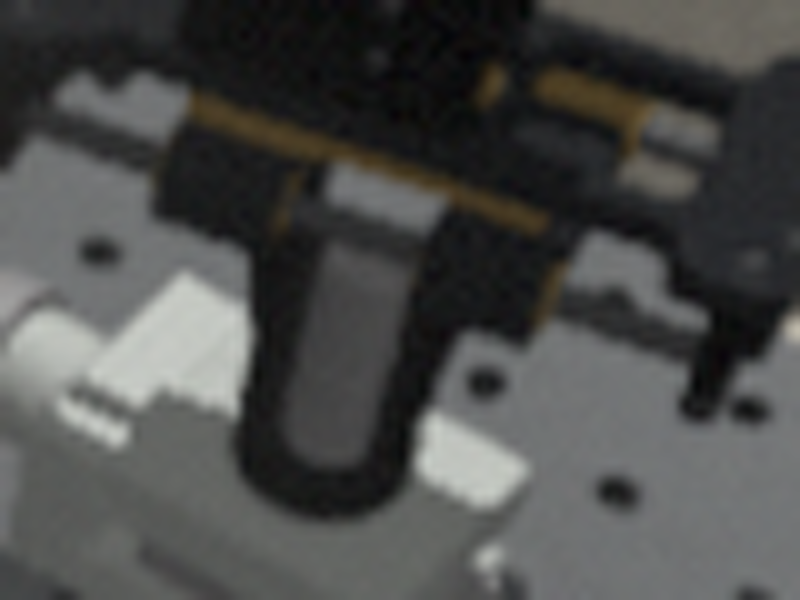

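The guard looks seated on the fork (325,480) and the force has stepped up to 10.6 N. I'll press 1 mm more to confirm, then release.

Emit:
step_arm([
  [0,0,0.001,0,0,0],
  [0,0,0,0,0,0],
])

```text
time: 9.55
ee_pos: [0.566, 0.2576, 0.1505]
eef_rot: [0.976, 0.219, 0.0, -0.0]
ft_force: [-5.6, -2.2, 11.0]
width: 0.0233
```

Emit:
step_arm([
  [0,0,-0.001,0,0,0],
  [0,0,0,0,0,0],
])

```text
time: 9.75
ee_pos: [0.5661, 0.2577, 0.1505]
eef_rot: [0.976, 0.219, 0.0, -0.0]
ft_force: [-2.1, -0.8, 2.3]
width: 0.0232
```

It didn't move any further, so the guard is on the fork. Releasing.

Emit:
step_arm([
  [0,0,0,0,0,0],
  [0,0,0,0,0,0],
  [0,0,0,0,0,0],
  [0,0,0,0,0,0],
  [0,0,0,0,0,0],
  [0,0,0,0,0,0],
  [0,0,0,0,0,0],
  [0,0,0,0,0,0],
  [0,0,0,0,0,0],
  [0,0,0,0,0,0],
], gripper=1)

```text
time: 10.75
ee_pos: [0.566, 0.2576, 0.1506]
eef_rot: [0.976, 0.219, 0.0, -0.0]
ft_force: [-0.7, -0.6, -1.6]
width: 0.086
```

Emit:
step_arm([
  [0,0,-0.01,0,0,0],
  [0,0,-0.03,0,0,0],
  [0,0,-0.04,0,0,0],
  [0,0,-0.04,0,0,0],
  [0,0.04,0,0,0,0],
  [0,0.045,0,0,0,0],
  [0,0.045,0,0,0,0],
  [0,0.04,0,0,0,0],
  [0,0,0,0,0,0],
  [0,0,0,0,0,0],
])

```text
time: 11.75
ee_pos: [0.639, 0.1029, 0.2711]
eef_rot: [0.976, 0.218, 0.0, -0.0]
ft_force: [0.0, 0.3, -0.0]
width: 0.0868
```

```bash
python3 -c "
from h import *
delta([.566,.256,.151])
s=camera('scene')[80:200,340:480];t=camera('top')[150:270,70:210]
a=np.hstack([cv2.resize(x,(400,343),interpolation=cv2.INTER_CUBIC) for x in(s,t)])
cv2.imwrite('pics/s7.png',a[:,:,::-1])
for z in(.113,.121,.181):
  for n,o in(('scene',(340,80)),('top',(70,150))): print(n,z,((np.array(px(n,np.array([.566,.256,z])))-o)*2.857).round())
"
```

```text
t 11.75 ee [0.639  0.1029 0.2711] w 0.0868 F [ 0.   0.3 -0. ] az 25.2 zt [ 4.e-04  2.e-04 -1.e+00] joints [-0.48  0.38  0.34  1.37 -0.13  1.42  0.3 ]
tool delta to [0.566, 0.256, 0.151] [-0.0009 -0.1696  0.1201]
scene 0.113 [175. 176.]
top 0.113 [167. 171.]
scene 0.121 [177. 169.]
top 0.121 [164. 170.]
scene 0.181 [190. 118.]
top 0.181 [134. 163.]
```

View pics/s7.png

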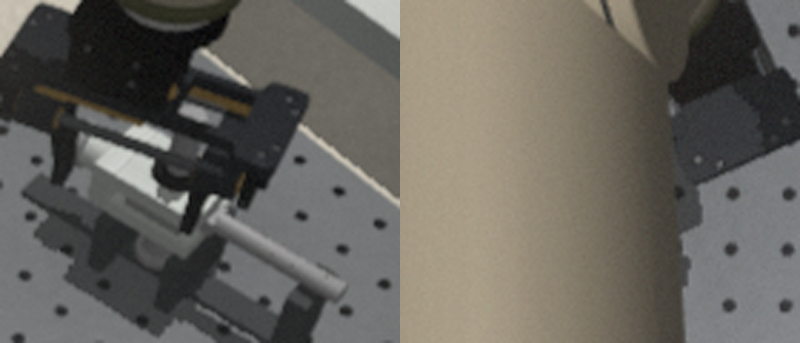

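The guard sits on the fork (172,175) and the pin's head now shows below it (155,250), but the gripper hides the handle. I'll move farther off for a clear look.

Emit:
step_arm([
  [0,0.045,0,0,0,0.07],
  [0,0.045,0,0,0,0.07],
  [0,0.045,0,0,0,0.07],
  [0,0.045,0,0,0,0.07],
  [0,0.03,0,0,0,0],
  [0,0,0,0,0,0],
  [0,0,0,0,0,0],
])

```text
time: 12.55
ee_pos: [0.703, -0.0938, 0.2705]
eef_rot: [0.997, 0.081, -0.0, -0.0]
ft_force: [0.2, 0.5, -0.3]
width: 0.0866
```

```bash
python3 -c "
from h import *
delta([.566,.256,.151])
s=camera('scene')[80:200,340:480];t=camera('scene')[180:320,120:320]
a=np.hstack([cv2.resize(x,(400,343),interpolation=cv2.INTER_CUBIC) for x in(s,t)])
cv2.imwrite('pics/s8.png',a[:,:,::-1])
"
```

```text
t 12.55 ee [ 0.703  -0.0938  0.2705] w 0.0866 F [ 0.2  0.5 -0.3] az 9.3 zt [-1.e-04  1.e-03 -1.e+00] joints [-0.21  0.54  0.45  1.17 -0.23  1.48  0.37]
tool delta to [0.566, 0.256, 0.151] [-0.0784 -0.3673  0.1199]
```

View pics/s8.png

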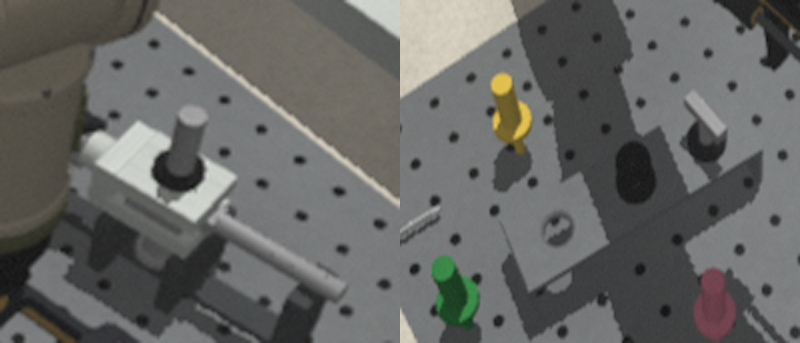

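The punch stands upright: its handle top is at (191,116), predicted (190,118), and its guard is on the fork at (178,168). The awl (635,172) and the key (707,125) are untouched in the rack. Handing in.

```bash
python3 -c "
from bench import *
print(close_job())"
```

```text
the job is handed in; nothing more can be done
None
```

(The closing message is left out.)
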